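Lock the brush-cleaning tank with its T-key

TASK

Shut the lid of the grey brush-cleaning tank, then take the T-key out of its wooden block, pass its cross pin down through the slot in the lid's tongue until its collar sits on the lid, and turn it a quarter turn so that the lid is locked. Let go of the key and leave the other things on the bench where they are.

Things in the scene. Friction and masses are not known exactly. Their poses are not given: they have to be found in the camera images.
- tank_slot (a point): Centre of the slot through which the key goes, at the level of the top face of the shut lid (100 mm above the bench); fixed to the tank, it does not move with the lid. x points to the tank's back (hinge side), y along the slot's length, z up. The slot is 32 mm along y and 16 mm along x and goes through the lid's tongue and the ledge below it; the two slots coincide when the lid is shut.
- tank_ledge (a point): Middle of the top of the fixed ledge, 6 mm straight below tank_slot, same axes: a plate 70 x 80 x 6 mm sticking out at the rim from the front of the grey steel tank (160 mm along x, 200 mm along y, 94 mm high, front wall 35 mm to +x of this point). Below the ledge is free space down to the bench, but for a gusset on each side 34 mm from the slot's centre.
- tank_hinge (a point): Middle of the lid's hinge axis, on the tank, 195 mm to +x of tank_slot and 94 mm above the bench, level with the underside of the shut lid. The axis runs along y; axes as tank_slot.
- lid (a joint): Opening angle of the lid (rad): 0 shut; starts at 0.4 to 0.8, front edge raised. The lid is a bare steel plate 6 mm thick, 212 mm wide, with a tongue 70 x 80 mm in front that lies on the ledge when shut; its front edge is 230 mm from the hinge axis. A stiff hinge holds it wherever it is left; pressing with about 2 to 8 N on its top near the front closes it.
- key_grip (a point): Centre of the grip bar of the loose dark-steel T-key (about 0.16 kg), which stands upright in its block. z up along the shank, y along the bar. Bar 60 mm along y, 14 mm along x, 26 mm high. Below it a neck 14 mm thick, then a round collar 44 mm across, 5 mm thick, its underside 32 mm below this point: with the collar on the shut lid this point is 32 mm above tank_slot.
- key_pin (a point): Centre of the cross pin at the key's foot, 54 mm below key_grip, same axes: a round-ended bar 12 mm thick and 28 mm long along y, parallel to the grip bar. A 10 mm round shank joins it to the collar, 16 mm of it free between pin and collar, so that the pin is 4 mm clear below the ledge when the collar sits on the shut lid.
- block_top (a point): Middle of the top of the fixed wooden key block, 80 mm along x, 110 mm along y, 45 mm high. It has a slot through it, 18 mm along x and 34 mm along y; at the start the key's pin hangs in this slot, its collar resting on the block, its bar along y.
- tin_mid (a point): Middle of a loose small paint tin, 80 mm across and 100 mm high, standing on the bench; a bystander.
- jar_mid (a point): Middle of a loose jar, 64 mm across and 80 mm high, standing on the bench; a bystander.
- scraper: A loose flat scraper about 200 mm long lying on the bench at the left; a bystander. Its origin is under its middle, x along its length.

How it is judged (in metres and radians):
On the way, in this order (a step that is already met when the one before it is completed fails the run):
1. the lid is shut (value of joint lid below 0.03 rad), for 0.2 s.
2. the key's cross pin has passed down through the slot, lengthways (horizontal distance between key_grip and tank_slot below 0.014 m and z of key_grip in the frame of tank_slot below 0.038 m and angle between the y axis of key_grip and the y axis of tank_slot, either way round below 0.4 rad and value of joint lid below 0.03 rad), for 0.1 s.
At the end, for the whole second after the job is handed in: The lid is shut (within 0.03 rad); the key stands upright (within 0.12 rad) in the slot, within 14 mm of its centre, its collar on the lid (grip centre 28 to 35 mm above the lid), its bar and pin turned across the slot (90 degrees, within 0.26 rad); the robot has let go (value of joint lid below 0.03 rad and horizontal distance between key_grip and tank_slot below 0.014 m and z of key_grip in the frame of tank_slot between 0.028 and 0.035 m and angle between the y axis of key_grip and the x axis of tank_slot, either way round below 0.26 rad and angle between key_grip's own z axis and vertical below 0.12 rad); the robot touches nothing.
It fails at once if the tin, jar or scraper is moved more than 30 mm or the tin or jar tipped (distance of any of tin_mid, jar_mid, scraper from where it was at the start of the episode above 0.03 m or angle between any of tin_mid, jar_mid's own z axis and vertical above 0.4 rad).
It also fails if it takes over 54 s, if anything falls off the work surface, if the arm or the gripper's body presses on something with over 40 N, if the wrist force passes 120 N, or if a joint passes its speed limit or range.

ROBOT

A 6-joint arm with a two-finger parallel gripper is mounted at the origin on the work surface. World frame = base frame: x ahead of the robot, y to its left, z up, the work surface at z = 0. Lengths are in mm, angles in rad, forces in N, time in s.
With the tool pointing down it reaches from about 275 to 825 mm from the base axis. Payload 5.2 kg.
Tool frame: the origin (TCP) lies at the very end of the fingers, on their centre line; the grasp point (between the pads) lies 19 mm behind it; z points along the fingers, y is the line along which they close (so a half turn about z gives the same grasp; the last joint's range is limited). The gripper opens to 93 mm and grips with 3 to 60 N. Pads are 15 mm wide; open, the fingers measure 128 mm over their backs; the gripper's body (75 mm by 188 mm) begins 65 mm behind the grasp point.
Start: joints at [1.089, 0.259, 1.535, -0, 1.348, -0.203], TCP at [151.339, 528.774, 218.653] pointing down, gripper open.
Joint ranges: [-3.14, 3.14], [-0.91, 2.08], [0.19, 2.58], [-1.22, 4.36], [0.22, 2.71], [-3.12, 3.12]. Speed limits (rad/s): [2.57, 2.57, 3.14, 3.14, 3.14, 3.14].

INTERFACE

Orientations are given as [roll, pitch, yaw] about the fixed x, y, z axes, in that order (R = Rz(yaw) Ry(pitch) Rx(roll)).
In Python, from bench import robot gives the robot as it stands. The module is installed in compiled form; this text tells all that it offers. Calls block until the motion is done:
- robot.move_ptp(position, orientation): joint-space move of the TCP to a pose.
- robot.move_linear(position, ori=None, speed=150, f_stop=None): straight line of the TCP; ori=None keeps the orientation; speed is the mean speed in mm/s. With f_stop (N) it stops when the force on the tool has changed by that much, and returns True; else False.
- robot.move_j(angles): joint-space move.
- robot.move_gripper(opening): opening from 0.0 (shut) to 1.0 (fully open); the grip force is fixed at half the most; returns when the fingers have stopped.
- robot.sleep(seconds).
- robot.inverse_kinematics(position, orientation): joint angles nearest the present ones, or None.
- robot.get_image(name): name is "scene" or "top"; returns a dict with "img" (400x640x3 uint8, blue, green, red), "fovy" (degrees; the focal length in pixels is half the picture's height over the tangent of half this angle, whatever the lens; pixels are square), "cx", "cy" (the principal point, pixels), "k1" (the pictures are not rectified: a ray, as slopes to the right and down, at radius r is drawn at 1 + k1 r^2 times it, then the intrinsics apply), "eye" and "orientation" of the camera in the world. Camera axes: x right, y down, z forward; pixel columns grow to the right and rows downward; lengths in mm; the calibration is good to about 2 mm. A picture is of the moment at which its call begins. There is no depth.
A pose or a line that the arm cannot do raises robot.MotionError and nothing moves.
- robot.hand_in(): hands the job in; it is judged then, once.
Readings, each from a call of its own:
- robot.current_t(): time.
- robot.current_qpos(): joint angles.
- robot.current_joint_vel(): joint speeds.
- robot.current_joint_efforts(): joint torques, N m.
- robot.current_tcp_pos(): TCP position.
- robot.current_eef_rot(): TCP orientation.
- robot.current_contact_force(): force on the tool from outside, world axes, zero at the start.
- robot.current_ft_torque(): the same for the moment, N m.
- robot.current_gripper_width(): opening from 0.0 (shut) to 1.0 (fully open).
- robot.current_finger_force(): force on a finger pad.
Only numpy, scipy, OpenCV 4.12 (cv2) and the standard library are available. Lean on these libraries where they do the work, as an engineer would, in place of code of your own. Each camera call takes 0.05 s, during which the arm holds its last target. There are 200 camera calls.

## Working session

There is one attempt and no reset: what is moved stays moved. The work goes in short steps, each a Python script; the robot and the scene stay as the last script left them, time stands still between calls to the robot, and variables do not carry over. Pictures are saved under pics/ and viewed, at most 10 in all, crops included, and the job is handed in when it is done.

```bash
mkdir -p pics; cat > h.py <<'E'
import numpy as np, cv2
from bench import robot
from scipy.spatial.transform import Rotation as R
def cam(n):
    d=robot.get_image(n); d['f']=200/np.tan(np.radians(d['fovy'])/2); d['R']=R.from_euler('xyz',d['orientation']).as_matrix(); return d
def ray(d,u,v):
    K=np.array([[d['f'],0,d['cx']],[0,d['f'],d['cy']],[0,0,1]])
    p=cv2.undistortPoints(np.array([[[u,v]]],float),K,np.array([d['k1'],0,0,0,0.]))[0,0]
    # undistort: drawn = ray*(1+k1 r^2)
    return d['R']@np.array([p[0],p[1],1])
def onz(d,u,v,z):
    r=ray(d,u,v); e=np.array(d['eye']); return e+r*(z-e[2])/r[2]
def proj(d,P):
    K=np.array([[d['f'],0,d['cx']],[0,d['f'],d['cy']],[0,0,1]])
    q=d['R'].T@(np.array(P,float)-np.array(d['eye'])); p=q.reshape(1,1,3)
    return cv2.projectPoints(p,np.zeros(3),np.zeros(3),K,np.array([d['k1'],0,0,0,0.]))[0].ravel()
E
python3 - <<'E'
from h import *
for n in ('scene','top'):
    d=cam(n); cv2.imwrite(f'pics/{n}0.png',d['img']); print(n,d['f'],d['cx'],d['cy'],d['k1'],d['eye'],d['orientation'])
print(robot.current_t(),robot.current_eef_rot())
E
```

```text
scene 451.80545073598495 320.0255860416257 199.0908561535311 -0.12021079329743717 [1487.03541357 -231.50268644  725.76414814] [-2.14659811  0.00962551  1.32630103]
top 361.20737098256524 316.8909216360064 203.13332937001985 0.018626180464543687 [ 315.56523172    3.48810772 1066.87977676] [-2.90101796e+00  1.58138445e-03 -1.64567250e+00]
0.1 [-3.14001828e+00 -2.76168095e-04  2.86280751e+00]
```

View pics/scene0.png

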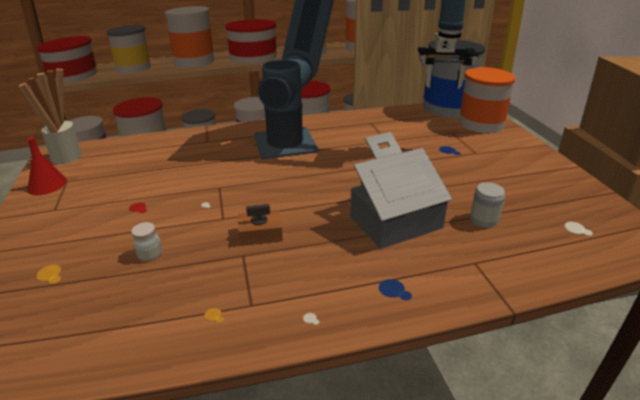

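View pics/top0.png

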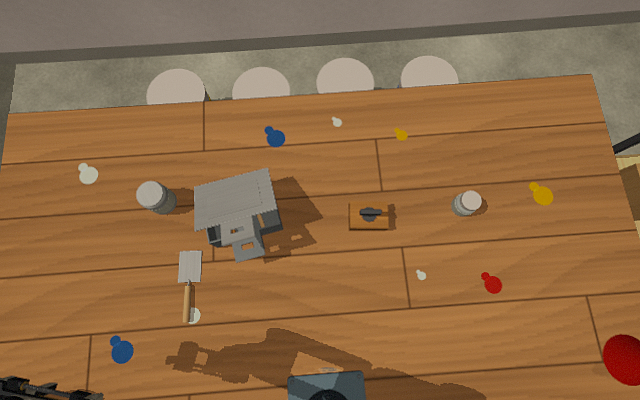

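The scene view shows the tank at about (400,195) with its lid raised, the key at (258,213), the tin at (487,205) and the jar at (146,242). In the top view the tank is at (237,205), the key at (370,214), the jar at (467,203), the tin at (153,196) and the scraper at (190,280). I'll zoom in next.

```bash
python3 - <<'E'
import cv2,numpy as np
t=cv2.imread('pics/top0.png');s=cv2.imread('pics/scene0.png')
def c(i,x,y,w,h,k): return cv2.resize(i[y:y+h,x:x+w],(w*k,h*k),interpolation=cv2.INTER_CUBIC)
out=np.zeros((600,800,3),np.uint8)
a=c(t,185,160,100,110,4); out[:440,:400]=a
b=c(s,345,125,100,110,4); out[:440,400:]=b
out[440:600,:400]=c(t,320,194,100,40,4)
out[440:600,400:]=c(s,210,195,100,40,4)
cv2.imwrite('pics/crop0.png',out)
E
```

```text
(no output)
```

View pics/crop0.png

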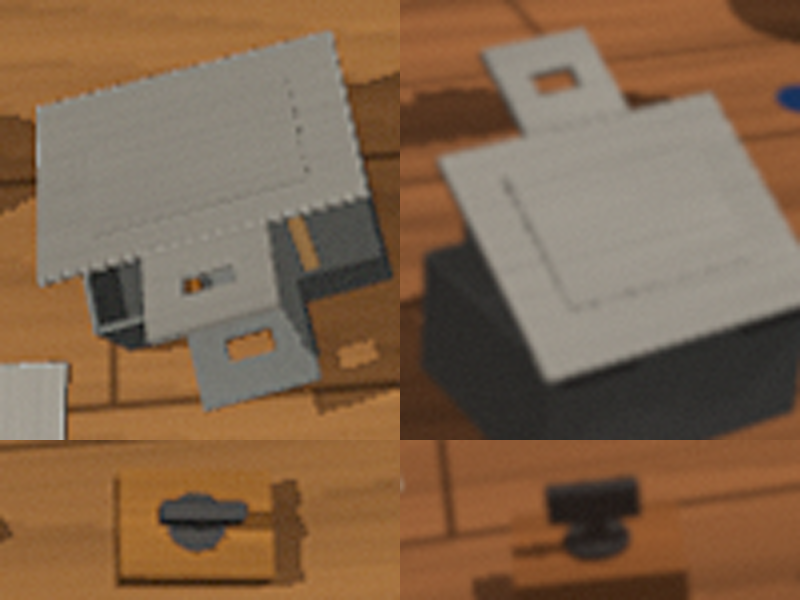

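The crop shows the ledge's slot at top-view pixel (247,246), the ledge's front edge running from (236,262) to (264,254), and the lid's rear edge from (194,186) to (267.5,168). The key's bar top is centred at (370.5,212).

```bash
cat >> h.py <<'E'
class Saved: pass
def calib(n):
    C={'scene':(451.80545073598495,320.0255860416257,199.0908561535311,-0.12021079329743717,[1487.03541357,-231.50268644,725.76414814],[-2.14659811,0.00962551,1.32630103]),
    'top':(361.20737098256524,316.8909216360064,203.13332937001985,0.018626180464543687,[315.56523172,3.48810772,1066.87977676],[-2.90101796,1.58138445e-03,-1.64567250])}[n]
    d=dict(zip(('f','cx','cy','k1','eye','orientation'),C)); d['R']=R.from_euler('xyz',d['orientation']).as_matrix(); return d
E
python3 - <<'E'
from h import *
np.set_printoptions(precision=1,suppress=True)
t=calib('top');s=calib('scene')
cr=lambda u,v,x0,y0:((u+.5)/4-.5+x0,(v+.5)/4-.5+y0)
T=lambda u,v,z:onz(t,*cr(u,v,185,160),z)
def yaw(a,b): d=b-a; return np.arctan2(d[1],d[0]),np.hypot(d[0],d[1])
fl,fr=T(206,410,94),T(319,377,94); print('ledge front',fl,fr,yaw(fr,fl))
sl=[T(*p,94) for p in((223,340),(270,328),(276,352),(230,362))]; print('slot',np.mean(sl,0),yaw(sl[1],sl[0]),yaw(sl[2],sl[3]),yaw(sl[3],sl[0]))
rl,rr=T(37,107,100),T(331,32,100); print('rear',rl,rr,yaw(rr,rl),(rl+rr)/2)
K=lambda u,v,z:onz(t,*cr(u,v,320,194-110),z)
kl,kr=K(158,440+72,90),K(247,440+72,90); print('key bar top',kl,kr,(kl+kr)/2,yaw(kr,kl))
# bar top faces rows 500..525
print(K(203,501,90),K(203,526,90))
print('block',[K(*p,45) for p in((118,472),(271,472),(274,580),(118,584))])
# pair check with scene: bar top edge centre
S=lambda u,v,z:onz(s,*cr(u,v,210-100,195-110),z)
print('scene bar top l/r',S(546,488,90),S(636,480,90))
# lid tongue tip top scene & top ; front-edge midpoint triangulate
def tri(a,b):
    e1,e2=np.array(t['eye']),np.array(s['eye']); A=np.stack([a,-b],1); x=np.linalg.lstsq(A,e2-e1,rcond=None)[0]; p,q=e1+a*x[0],e2+b*x[1]; return (p+q)/2,np.linalg.norm(p-q)
S2=lambda u,v:ray(s,*cr(u,v,345-100,125))
T2=lambda u,v:ray(t,*cr(u,v,185,160))
print('tongue frontL',tri(T2(155,345),S2(482,52)),'frontR',tri(T2(283,304),S2(585,28)))
E
```

```text
ledge front [408.5 213.8  94. ] [424.7 138.   94. ] (np.float64(1.7805430367114399), np.float64(77.54031332663165))
slot [449.3 183.6  94. ] (np.float64(1.7486243800336896), np.float64(32.31323313239125)) (np.float64(1.710860343432299), np.float64(31.289313910993897)) (np.float64(0.2783992513091334), np.float64(15.762819313084048))
rear [625.9 325.1 100. ] [665.7 119.  100. ] (np.float64(1.7615788629135747), np.float64(209.95252818803405)) [645.8 222.  100. ]
key bar top [ 521.7 -127.6   90. ] [ 517.1 -189.    90. ] [ 519.4 -158.3   90. ] (np.float64(1.4957036671304236), np.float64(61.49835390234525))
[ 527.2 -159.5   90. ] [ 509.6 -157.6   90. ]
block [array([ 563.1, -107.7,   45. ]), array([ 554.8, -218.7,   45. ]), array([ 475.5, -211.2,   45. ]), array([480.9, -99.8,  45. ])]
scene bar top l/r [ 521.3 -190.    90. ] [ 526.9 -133.1   90. ]
tongue frontL (array([430.7, 186.6, 203.4]), np.float64(65.66980015944092)) frontR (array([466.6, 173.9, 223.2]), np.float64(71.4564194682005))
```

```bash
cat >> h.py <<'E'
YAW=0.19; SLOT=np.array([450.5,183.5,100.]); ex=np.array([np.cos(YAW),np.sin(YAW),0]); ey=np.array([-ex[1],ex[0],0]); HINGE=SLOT+195*ex+[0,0,-6]
E
python3 - <<'E'
from h import *
np.set_printoptions(precision=1,suppress=True)
t=calib('top');s=calib('scene')
cr=lambda u,v,x0,y0:((u+.5)/4-.5+x0,(v+.5)/4-.5+y0)
def tri(a,b):
    e1,e2=np.array(t['eye']),np.array(s['eye']); A=np.stack([a,-b],1); x=np.linalg.lstsq(A,e2-e1,rcond=None)[0]; p,q=e1+a*x[0],e2+b*x[1]; return (p+q)/2,np.linalg.norm(p-q)
S2=lambda u,v:ray(s,*cr(u,v,345-100,125)); T2=lambda u,v:ray(t,*cr(u,v,185,160))
L,l=tri(T2(155,345),S2(585,28)); Rr,r=tri(T2(283,304),S2(482,52)); print(L,l,Rr,r)
m=(L+Rr)/2; d=HINGE-m; th=np.arctan2(-d[2],d@ex)
print('theta',th,'dist',np.hypot(d[2],d@ex),'lateral',d@ey)
pt=lambda th,r,h: HINGE-ex*(r*np.cos(th)-h*np.sin(th)*-1*-1)+np.array([0,0,r*np.sin(th)+h*np.cos(th)])
p0=pt(th,215,6); up=p0+[0,0,60]
rot=[np.pi,0,YAW+np.pi]
print(robot.inverse_kinematics(up,rot),robot.inverse_kinematics(pt(0,215,6),rot),p0)
E
```

```text
[438.7 220.8 210.9] 6.107766883348614 [456.8 142.6 211. ] 2.2295709699319306
theta 0.5335080841742534 dist 230.00292627972956 lateral 1.2482110710788348
[ 0.2  0.1  1.6  0.   1.4 -1.6] [ 0.2  0.2  1.9  0.   1.  -1.6] [463.2 185.9 208.5]
```

The measured tip distance is 230 mm, which matches the given size, and theta is about 0.51. I'll shut the lid now.

```bash
python3 - <<'E'
from h import *
np.set_printoptions(precision=1,suppress=True)
pt=lambda th,r,h: HINGE-ex*(r*np.cos(th)-h*np.sin(th))+np.array([0,0,r*np.sin(th)+h*np.cos(th)])
rot=[np.pi,0,YAW+np.pi]
robot.move_gripper(0.0)
robot.move_ptp(pt(.55,215,6)+[0,0,50],rot)
robot.move_linear(pt(.55,215,10),speed=120,f_stop=15)
for th in (.4,.27,.13,.02):
    print(th,robot.move_linear(pt(th,215,6),speed=80,f_stop=25),robot.current_contact_force())
print(robot.move_linear(pt(-.03,215,6),speed=20,f_stop=20),robot.current_contact_force(),robot.current_tcp_pos(),pt(0,215,6))
robot.sleep(.3)
robot.move_linear(pt(0,215,120),speed=150); robot.move_gripper(.6)
G=np.array([519,-158,77.]); kr=[np.pi,0,-0.075+np.pi/2]
robot.move_ptp(G+[0,0,100],kr)
print(robot.current_t(),robot.current_qpos())
for n in('top','scene'):
    d=cam(n); cv2.imwrite(f'pics/{n}1.png',d['img'])
t=cv2.imread('pics/top1.png');s=cv2.imread('pics/scene1.png')
def c(i,x,y,w,h,k): return cv2.resize(i[y:y+h,x:x+w],(w*k,h*k),interpolation=cv2.INTER_CUBIC)
out=np.zeros((600,800,3),np.uint8)
out[:360,:400]=c(t,185,180,100,90,4); out[:360,400:]=c(s,345,135,100,90,4)
out[360:,:400]=c(t,320,180,100,60,4); out[360:,400:]=c(s,210,170,100,60,4)
cv2.imwrite('pics/crop1.png',out)
E
```

```text
0.4 False [0.9 0.2 0.5]
0.27 False [ 0.4 -0.4  0.2]
0.13 False [ 0.  -0.3 -0.5]
0.02 False [-0.3 -0.3  0.1]
True [-2.  -0.6  7.8] [431.4 179.8 100.2] [430.9 179.7 100. ]
9.7833 [-0.5  0.3  1.6  0.   1.2 -0.4]
```

View pics/crop1.png

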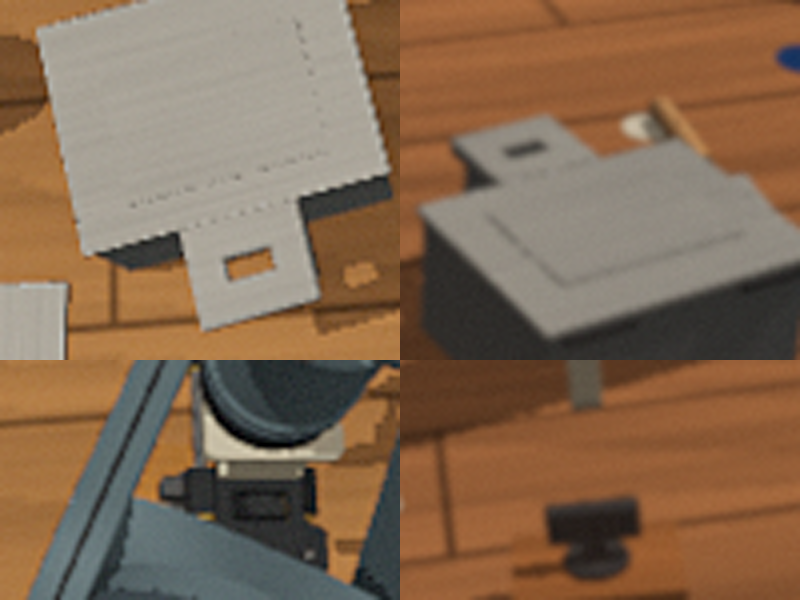

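The picture shows the lid lying flat on the ledge, with the slot at top-view pixel (247,246.5). Next I refine the slot position, then grasp and lift the key.

```bash
python3 - <<'E'
from h import *
np.set_printoptions(precision=2,suppress=True)
t=calib('top'); img=cv2.imread('pics/top1.png')
hsv=cv2.cvtColor(img,cv2.COLOR_BGR2HSV); m=((hsv[...,1]<50)&(hsv[...,2]>110)).astype(np.uint8)
n,lab,st,_=cv2.connectedComponentsWithStats(m); k=lab[200,225]; m=(lab==k).astype(np.uint8)
cs,h=cv2.findContours(m,cv2.RETR_CCOMP,cv2.CHAIN_APPROX_NONE)
o=max(cs,key=len)[:,0].astype(float)
P=np.array([onz(t,u,v,100)[:2] for u,v in o])
L=np.stack([(P-SLOT[:2])@ex[:2],(P-SLOT[:2])@ey[:2]],1)
print(L.min(0),L.max(0))
fe=L[(L[:,0]<-28)&(abs(L[:,1])<33)]; print('front line',np.polyfit(fe[:,1],fe[:,0],1))
for sg in(1,-1):
    q=L[(L[:,0]>-28)&(L[:,0]<20)&(sg*L[:,1]>30)&(sg*L[:,1]<55)]; print('tongue side',sg,np.polyfit(q[:,0],q[:,1],1))
    q=L[(L[:,0]>60)&(L[:,0]<170)&(sg*L[:,1]>80)]; print('lid side',sg,np.polyfit(q[:,0],q[:,1],1))
for c in cs:
    p=c[:,0]
    if len(p)<40 and len(p)>8:
        q=np.array([onz(t,u,v,100)[:2]-SLOT[:2] for u,v in p]); q=np.stack([q@ex[:2],q@ey[:2]],1); print('hole',len(p),q.mean(0),q.min(0),q.max(0))
kr=[np.pi,0,-0.075+np.pi/2]
robot.move_linear([519,-158,60],speed=120,f_stop=15)
print(robot.current_tcp_pos())
robot.move_gripper(0.0); print(robot.current_gripper_width()*93,robot.current_finger_force())
robot.move_linear([519,-158,170],speed=120)
robot.move_ptp(list(SLOT[:2])+[200],[np.pi,0,YAW+np.pi/2])
print(robot.current_t(),robot.current_tcp_pos(),robot.current_gripper_width()*93)
d=cam('scene');cv2.imwrite('pics/scene2.png',d['img']);d2=cam('top');cv2.imwrite('pics/top2.png',d2['img'])
print(proj(d,SLOT),proj(d,[*SLOT[:2],219]))
x,y=[int(v) for v in proj(d,[*SLOT[:2],180])]
c=d['img'][y-50:y+50,x-65:x+65]; cv2.imwrite('pics/crop2.png',cv2.resize(c,None,fx=6,fy=6,interpolation=cv2.INTER_CUBIC)); print(x-65,y-50)
E
```

```text
[ -36.08 -105.93] [199.2  106.98]
front line [ -0.   -34.71]
tongue side 1 [ 0.02 38.37]
lid side 1 [  0.01 103.58]
tongue side -1 [  0.   -39.77]
lid side -1 [   0.01 -105.66]
hole 34 [-1.  -0.8] [-12.09 -19.11] [ 9.75 17.03]
[ 519.59 -158.23   60.67]
13.756547590905345 29.999839297961444
14.125 [450.98 182.76 199.83] 13.910687325718715
[376.12 171.11] [378.57 132.36]
312 95
```

View pics/crop2.png

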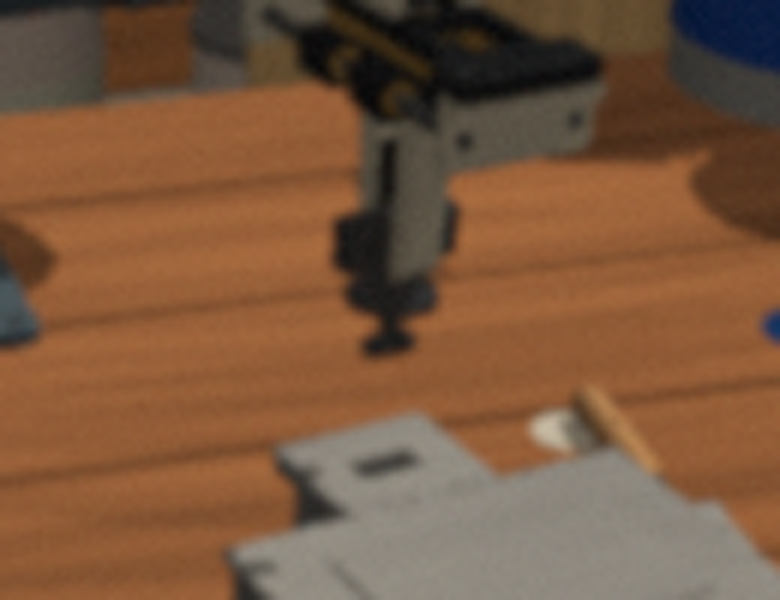

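The scene crop shows the key gripped, its pin centred near crop pixel (388,343) and the slot near (387,463). I'll compare these with the predicted positions.

```bash
python3 - <<'E'
from h import *
np.set_printoptions(precision=2,suppress=True)
s=calib('scene'); img=cv2.imread('pics/scene2.png')
tcp=robot.current_tcp_pos(); pin=tcp+np.array([0,0,-37.7])
hsv=cv2.cvtColor(img,cv2.COLOR_BGR2HSV)
u=lambda c,o:(c+.5)/6-.5+o
g=cv2.cvtColor(img,cv2.COLOR_BGR2GRAY)
# pin: dark blob below collar
w=(g[148:156,368:386]); print(w)
w=(g[167:177,366:388]); print(w)
def loc(P,S=SLOT): q=np.array(P)-S; return np.array([q@ex,q@ey,q[2]])
for nm,a,b,z in(('pin',388,344,pin[2]),('slot',387,463,100)):
    P=onz(s,u(a,312),u(b,95),z); print(nm,P,loc(P))
print('pred pin px',proj(s,pin),'slot px',proj(s,SLOT-ex-.8*ey),'obs',u(388,312),u(344,95),u(387,312),u(463,95)); print(loc(pin))
E
```

```text
[[112 116 114 110 107 100  81  52  31  31  45  62  82  97 105 107 112 111]
 [114 115 117 117 112 102  85  56  32  32  49  70  91 104 112 112 114 113]
 [113 116 113 114 104  88  68  47  30  28  34  53  73  93 106 107 109 106]
 [109 108 110  99  82  61  45  36  29  26  27  36  56  81  99 102 104 103]
 [106 107 106  94  65  41  30  29  32  31  31  37  57  85 100 102 104 102]
 [105 105 104  91  69  46  35  39  45  47  50  61  77  90  98 103 102 101]
 [104 103 104  95  82  68  64  66  71  77  81  91  94 102 104 103 103 104]
 [103 104 103 101  95  93  89  94  96  98  97  98 103 103 103 104 103 103]]
[[121 124 127 130 135 134 138 139 138 139 141 139 141 140 142 141 141 142
  136 131 123 115]
 [133 134 137 138 137 138 138 139 141 140 142 139 139 140 140 142 142 142
  143 142 136 128]
 [135 137 140 139 141 141 141 140 138 139 135 130 125 124 129 140 143 141
  142 142 143 140]
 [138 137 138 140 139 136 135 130 124 122 114 106  96  95 109 124 139 143
  141 143 142 142]
 [138 142 140 137 130 120 115 106  97  90  82  74  68  70  85 107 128 138
  139 141 141 140]
 [138 141 140 134 119 102  84  76  72  67  67  72  74  84  95 114 127 138
  142 143 143 140]
 [135 140 142 139 125 102  82  74  75  83  91 101 108 118 127 133 139 139
  141 141 140 143]
 [137 141 141 140 136 122 109 104 108 114 123 134 136 137 142 142 142 142
  142 143 142 139]
 [134 140 140 140 141 136 135 134 134 137 140 141 142 146 143 140 142 141
  142 141 138 132]
 [125 136 141 138 142 141 142 141 143 140 140 143 142 140 140 138 142 140
  137 138 135 131]]
pin [452.84 179.34 162.09] [ 1.52 -4.52 62.09]
slot [453.93 182.14 100.  ] [ 3.11 -1.98  0.  ]
pred pin px [377.1  151.51] slot px [375.69 171.01] obs 376.25 151.91666666666666 376.0833333333333 171.75
[ 0.41 -1.16 62.09]
```

```bash
python3 - <<'E'
from h import *
np.set_printoptions(precision=2,suppress=True)
rot=[np.pi,0,0.195+np.pi/2]
at=lambda x,y,z:list((SLOT+x*ex+y*ey)[:2])+[z]
ok=False
robot.move_linear(at(0,1.7,152),rot,speed=100)
for dx,dy in((0,0),(1.5,0),(-1.5,0),(0,1.8),(0,-1.8),(1.5,1.8),(1.5,-1.8),(-1.5,1.8),(-1.5,-1.8),(3,0),(-3,0)):
    robot.move_linear(at(dx,1.7+dy,147),rot,speed=60)
    hit=robot.move_linear(at(dx,1.7+dy,134),rot,speed=30,f_stop=5)
    print(dx,dy,hit,robot.current_tcp_pos(),robot.current_contact_force(),robot.current_ft_torque())
    if robot.current_tcp_pos()[2]<138: ok=True;break
    if robot.current_t()>35: break
print(ok,robot.current_t())
if ok:
    hit=robot.move_linear(at(dx,1.7+dy,112),rot,speed=30,f_stop=6)
    print(hit,robot.current_tcp_pos(),robot.current_contact_force(),robot.current_t())
E
```

```text
0 0 False [450.12 185.15 133.85] [ 0.16 -0.42 -0.7 ] [-0.06  0.05  0.03]
True 15.6917
True [449.93 185.14 115.03] [-0.66  0.49  5.57] 16.3083
```

```bash
python3 - <<'E'
from h import *
np.set_printoptions(precision=2,suppress=True)
robot.sleep(.2)
c=SLOT-.6*ey
for f in np.radians([15,30,45,60,75,90]):
    p=c+2.3*(-np.sin(f)*ex+np.cos(f)*ey)
    robot.move_linear([p[0],p[1],115.5],[np.pi,0,0.195+np.pi/2+f],speed=4)
    print(round(f,2),robot.current_contact_force(),robot.current_ft_torque(),robot.current_eef_rot()[2],robot.current_t())
p=c-2.3*ex
print(robot.current_tcp_pos())
robot.move_linear([p[0],p[1],113.5],speed=20,f_stop=5); robot.sleep(.2)
print(robot.current_tcp_pos(),robot.current_contact_force())
robot.move_gripper(.45); robot.sleep(.2)
robot.move_linear([p[0],p[1],210],speed=100)
robot.move_ptp([330,0,330],[np.pi,0,np.pi/2])
print(robot.current_t())
o=[]
for n,(x,y) in(('top',(185,180)),('scene',(345,110))):
    d=cam(n);cv2.imwrite(f'pics/{n}3.png',d['img']); o.append(cv2.resize(d['img'][y:y+100,x:x+100],(400,400),interpolation=cv2.INTER_CUBIC))
cv2.imwrite('pics/crop3.png',np.hstack(o))
E
```

```text
0.26 [-0.21  1.01 -2.05] [-0.09  0.04 -0.02] 2.025076162897515 16.975
0.52 [ 0.3  -0.27 -1.26] [-0.09  0.05  0.04] 2.2851765213430952 17.3833
0.79 [-0.29 -0.43 -2.42] [ 0.    0.04 -0.04] 2.546211405987175 17.7917
1.05 [ 0.25  0.16 -0.46] [-0.01  0.06 -0.02] 2.80768722105756 18.2
1.31 [-0.28 -0.5  -1.44] [-0.02 -0.01 -0.  ] 3.0694264127392987 18.6083
1.57 [-0.33  0.2  -1.71] [0.06 0.04 0.03] -2.95197437630747 19.0167
[448.39 182.52 115.52]
[448.63 182.59 114.97] [-4.3  -0.34 10.78]
22.6083
```

View pics/crop3.png

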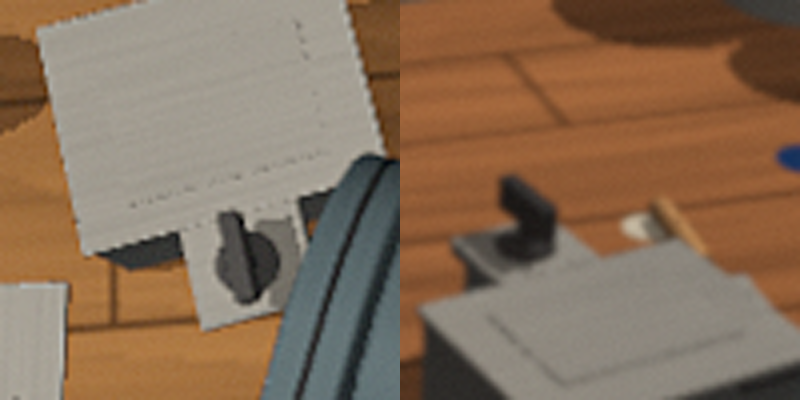

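The picture shows the key upright with its collar on the lid and its bar across the slot. The bar top runs from about crop pixel (230,213) to (247,302). I'll check the numbers, then hand in.

```bash
python3 - <<'E'
from h import *
np.set_printoptions(precision=2,suppress=True)
t=calib('top'); u=lambda a,b:((a+.5)/4-.5+185,(b+.5)/4-.5+180)
a,b=onz(t,*u(231,212),145),onz(t,*u(247,303),145); m=(a+b)/2-SLOT
d=a-b; print(np.linalg.norm(d),m@ex,m@ey,np.arctan2(d[1],d[0])-.195)
if np.hypot(m@ex,m@ey)<9 and abs(np.arctan2(d[1],d[0])-.195)<.2: print(robot.hand_in())
E
```

```text
59.670294276899824 -2.813983782656904 -2.1358459654111823 -0.049535161261657856
the job is handed in; nothing more can be done
None
```

The job is handed in (result not reported): the lid is shut, and the key stands in the slot with its collar on the lid, about 3.5 mm off centre and 0.05 rad from square by the last image; the arm let go and moved clear at about 23 s of the 54 s allowed.

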